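# Clear the red book's glue timer

## Task

The glue in the red book has set: gently press down the orange top of the timer standing in front of the red book with the fingertips, keep it pressed all the way or nearly so for about two seconds to clear it, then let it spring back up and withdraw. Do not pick up, tip or push the timer out of its place, and leave the other two timers, the book presses, the glue jar and the knife alone.

Things in the scene. Friction and masses are not known exactly. Their poses are not given: they have to be found in the camera images.
- book_red: Book in red leather, clamped in a wooden screw press (fixed). Origin: on the bench under the book's middle. Spine, 134 mm long along y, at x = -60 mm, facing the robot; a 47 mm strip of cover shows behind it, 48 mm high. Press boards 150 mm along y: lower x = -60 to 80, upper -13 to 80 mm, top at 66 mm; wing nuts at x = 35, y = +-70 mm, to 85 mm high. Books change places.
- timer_red: Loose glue timer standing on the bench in front of the spine of the red book (the timer to be pressed); the three timers look alike. White upright round housing, 68 mm diameter, 40 mm high, 0.2 to 0.4 kg, small black display on its side. Origin: centre of its underside, z axis up.
- timer_red_cap (a joint): Travel of the round orange top of the timer of the red book: 0 = up, 0.007 m = fully down. Springs back when let go; about 0.4 N to start, 6 N fully down, rising evenly (0.8 N per mm).
- timer_red_top (a point): Centre of the flat upper face of the orange top of the timer of the red book; the top is a disc of 50 mm diameter, its face 54 mm above the bench when up, 14 mm above the housing; moves down with the top.
- book_green: Book in dark green leather, clamped in a wooden screw press (fixed). Origin: on the bench under the book's middle. Spine, 134 mm long along y, at x = -60 mm, facing the robot; a 47 mm strip of cover shows behind it, 48 mm high. Press boards 150 mm along y: lower x = -60 to 80, upper -13 to 80 mm, top at 66 mm; wing nuts at x = 35, y = +-70 mm, to 85 mm high. Books change places.
- timer_green: Loose glue timer standing on the bench in front of the spine of the dark green book (to be left alone); the three timers look alike. White upright round housing, 68 mm diameter, 40 mm high, 0.2 to 0.4 kg, small black display on its side. Origin: centre of its underside, z axis up.
- timer_green_cap (a joint): Travel of the round orange top of the timer of the dark green book: 0 = up, 0.007 m = fully down. Springs back when let go; about 0.4 N to start, 6 N fully down, rising evenly (0.8 N per mm).
- timer_green_top (a point): Centre of the flat upper face of the orange top of the timer of the dark green book; the top is a disc of 50 mm diameter, its face 54 mm above the bench when up, 14 mm above the housing; moves down with the top.
- book_blue: Book in dark blue leather, clamped in a wooden screw press (fixed). Origin: on the bench under the book's middle. Spine, 134 mm long along y, at x = -60 mm, facing the robot; a 47 mm strip of cover shows behind it, 48 mm high. Press boards 150 mm along y: lower x = -60 to 80, upper -13 to 80 mm, top at 66 mm; wing nuts at x = 35, y = +-70 mm, to 85 mm high. Books change places.
- timer_blue: Loose glue timer standing on the bench in front of the spine of the dark blue book (to be left alone); the three timers look alike. White upright round housing, 68 mm diameter, 40 mm high, 0.2 to 0.4 kg, small black display on its side. Origin: centre of its underside, z axis up.
- timer_blue_cap (a joint): Travel of the round orange top of the timer of the dark blue book: 0 = up, 0.007 m = fully down. Springs back when let go; about 0.4 N to start, 6 N fully down, rising evenly (0.8 N per mm).
- timer_blue_top (a point): Centre of the flat upper face of the orange top of the timer of the dark blue book; the top is a disc of 50 mm diameter, its face 54 mm above the bench when up, 14 mm above the housing; moves down with the top.
- glue_jar: Loose small amber jar with white lid, 52 mm diameter, 62 mm high, on the robot's side of the timers. Origin: centre of its underside. Leave alone.
- knife: Loose paring knife lying flat, 175 mm long along its x (dark wooden handle x = -95 to 5 mm, 20 wide and 12 thick; steel blade to x = 80 mm, 22 wide). Origin: on the bench under the front end of the handle. Leave alone.
Not all that is in view belongs to the job. What is shaped like the timer_red but purple or yellow is not meant.

How it is judged:
On the way:
1. the red book's timer top is held at least 4 mm down for 1.2 s by the fingers (value of joint timer_red_cap above 0.004 m and contact force between the fingers and timer_red above 0.5 N), for 1.2 s.
At the end, for the whole second after the job is handed in: All three timer tops are up again (within 1.5 mm), the red book's timer stands upright, at rest, within 20 mm of where it stood, and the other timers, the jar and the knife are within 12 mm of where they were (value of joint each of timer_red_cap, timer_green_cap, timer_blue_cap below 0.0015 m and distance of timer_red from where it was at the start of the episode below 0.02 m and angle between timer_red's own z axis and vertical below 0.1 rad and linear speed of timer_red below 0.02 m/s and distance of each of timer_green, timer_blue, glue_jar, knife from where it was at the start of the episode below 0.012 m); the robot touches nothing.
It fails at once if another timer's top is pressed (more than 1.5 mm) (value of joint any of timer_green_cap, timer_blue_cap above 0.0015 m).
It fails at once if the red book's timer is lifted (over 6 mm), tipped (over 0.2 rad) or pushed over 25 mm away (height (world z) of timer_red above 0.006 m or angle between timer_red's own z axis and vertical above 0.2 rad or distance of timer_red from where it was at the start of the episode above 0.025 m).
It fails at once if the red book's timer is pressed roughly (over 22 N) (contact force between the fingers and timer_red above 22 N).
It fails at once if another timer, the jar or the knife is touched hard (over 1.5 N) or displaced (over 12 mm) (distance of any of timer_green, timer_blue, glue_jar, knife from where it was at the start of the episode above 0.012 m or contact force between any of the arm, the fingers and timer_green above 1.5 N or contact force between any of the arm, the fingers and timer_blue above 1.5 N or contact force between any of the arm, the fingers and glue_jar above 1.5 N or contact force between any of the arm, the fingers and knife above 1.5 N).
It fails at once if a book or its press is bumped (over 3 N) (contact force between any of the arm, the fingers and book_red above 3 N or contact force between any of the arm, the fingers and book_green above 3 N or contact force between any of the arm, the fingers and book_blue above 3 N).
It also fails if it takes over 32 s, if anything falls off the work surface, if the arm or the gripper's body presses on something with over 40 N, if the wrist force passes 120 N, or if a joint passes its speed limit or range.

## Robot

A 7-joint arm with a two-finger parallel gripper is mounted at the origin on the work surface. World frame = base frame: x ahead of the robot, y to its left, z up, the work surface at z = 0. Lengths are in m, angles in rad, forces in N, time in s.
With the tool pointing down it reaches from about 0.4 to 0.9 m from the base axis. Payload 5.5 kg.
Tool frame: the origin (TCP) lies midway between the tips of the shut fingers; the grasp point (between the pads) lies 19 mm behind it; z points along the fingers, y is the direction in which the jaws open and shut (so a half turn about z gives the same grasp; the last joint's range is limited). The gripper opens to 85 mm and grips with 20 to 120 N. Pads are 22 mm wide; open, the fingers measure 114 mm over their backs; the gripper's body (76 mm by 85 mm) begins 54 mm behind the grasp point. The pads swing forward as they close: fully open they stand 13 mm farther back than shut.
Start: joints at [1.533, 0.501, -0.427, 1.55, 0.221, 1.138, -0.21], TCP at [0.193, -0.621, 0.231] pointing down, gripper open.
Joint ranges: [-2.88, 2.88], [-0.31, 2.03], [-1.54, 1.56], [0.2, 2.42], [-1.41, 4.55], [0.19, 2.02], [-2.57, 2.57]. Speed limits (rad/s): [2.57, 2.57, 3.14, 3.14, 3.14, 3.14, 3.14].

## Interface

Orientations are given as a unit quaternion [x, y, z, w].
In Python, from plant import r gives the robot as it stands.
- The arm moves only by the tool servo_tool, never from a script. Its argument "steps" is a list of rows, each an object of numbers: "wx", "wy", "wz": the turn, a rotation vector about the tool's x, y, z each as a share of pi rad, from -1 to 1; "x", "y", "z": the shift along the tool's x, y, z each as a share of 0.25 m, from -1 to 1; "hand": the gripper command: -1 is shut, 1 is fully open, values between are in proportion. In form: [{"wx": .., "wy": .., "wz": .., "x": .., "y": .., "z": .., "hand": ..}, ...]. A call has 1 to 5 rows; each row shifts and turns the pose as measured when the row begins, along the tool's axes as they then stand; what a row does not reach is not made up. A row lasts 1/12 s, in which the tool goes at most 41.7 mm and 7.16 degrees, less where a joint would pass 70% of its speed; a pose out of reach is approached as far as the arm can. A call with a number of a shift or a turn outside -1 to 1 is refused whole. A call with a gripper value outside its range is refused whole. The fingers move at their own pace and stop on an object; the grip force is fixed at half the most. Time passes only in rows, so rows that do not move let the fingers close. It gives the time, the measured TCP pose, the force and the opening at its end, in the units of the state.
- r.get_state(): the state, without advancing time (a new reading comes with each control period).
- r.camera(name): name is "scene" or "top" or "wrist"; returns the picture (420x560x3 uint8, red, green, blue); there is no depth.
- r.calibration(name): a dict with "fx", "fy", "cx", "cy" (pixels), "R" (3x3) and "t" (3): a world point X has camera coordinates R X + t; the wrist camera has in their place "mount" (4x4, takes a point from camera to tool coordinates, whose origin is the TCP and whose axes are the flange's). Camera axes: x right, y down, z forward; pixel columns grow to the right and rows downward; lengths in m; the calibration is good to about 2 mm. The wrist camera is an equidistant fisheye: a pixel r from the principal point sees the ray r / f radians off the axis. A picture is of the moment at which its call begins: read the wrist's pose just before it. calibration takes no time and is no camera call.
- r.sign_off(): hands the job in, once; it reports no verdict.
The state is a dict: "time_s": time; "joint_positions": joint angles; "joint_vel": joint speeds; "tau": joint torques, N m; "tool_pos": TCP position; "orientation": TCP orientation; "force": force on the tool from outside, world axes, zero at the start; "wrist_torque": the same for the moment, N m; "grip_width": opening from 0.0 (shut) to 1.0 (fully open).
Only numpy, scipy, OpenCV 4.12 (cv2) and the standard library are available. Lean on these libraries where they do the work, as an engineer would, in place of code of your own. Each camera call takes 0.05 s, during which the arm holds its last target.

## Working session

There is one attempt and no reset: what is moved stays moved. The work goes in short steps, Python scripts to look and compute and a tool call to move; the robot and the scene stay as the last step left them, time stands still between calls to the robot, and variables do not carry over. Pictures are saved under pics/ and viewed, and the job is handed in when it is done.

Besides the shell and the picture viewer there is one more tool, called after "Request:" as name(argument=value, ...) on one line, values as JSON. servo_tool: Moves the arm, as the interface text tells. Its arguments: {"type":"object","properties":{"steps":{"type":"array"}},"required":["steps"]}

```bash
mkdir -p pics
python3 - <<'E'
from plant import r
import cv2
s=r.get_state();print(s)
for n in("scene","top"):
    cv2.imwrite(f"pics/{n}0.png",cv2.cvtColor(r.camera(n),cv2.COLOR_RGB2BGR));print(r.calibration(n))
print(r.calibration("wrist"))
E
```

```text
{'time_s': 0.0, 'joint_positions': array([ 1.53321526,  0.50186895, -0.42676566,  1.55147659,  0.22082315,
        1.138284  , -0.21027842]), 'joint_vel': array([ 1.72433118e-03,  7.21361710e-05,  9.23905941e-04,  5.77803270e-04,
        2.84150427e-04, -8.02590018e-04,  1.28628122e-03]), 'tau': array([-2.17604997e-04, -5.69520807e+01, -5.81611946e+00, -2.80948216e+01,
        1.07513074e-02,  1.17903971e-02, -3.07268886e-05]), 'tool_pos': array([ 0.19230207, -0.62016529,  0.2302328 ]), 'orientation': array([ 9.88706986e-01,  1.49858329e-01, -1.28538140e-04, -9.80091319e-04]), 'force': array([0.29623756, 0.18940146, 0.25077452]), 'wrist_torque': array([-0.03125141, -0.02304312,  0.00698759]), 'grip_width': 1.0018856128562978}
{'fx': 452.1598174810602, 'fy': 452.1598174810602, 'cx': 283.7021584811866, 'cy': 205.62873570310703, 'R': array([[-0.12620773,  0.99199916, -0.00304508],
       [ 0.81714552,  0.10222047, -0.56729549],
       [-0.56244538, -0.07408535, -0.82350868]]), 't': array([ 0.07060639, -0.42094458,  1.33095785])}
{'fx': 491.2773100856908, 'fy': 491.2773100856908, 'cx': 283.5304711685226, 'cy': 212.12835990745296, 'R': array([[ 0.01923621, -0.99972946,  0.01307589],
       [-0.99107435, -0.02079195, -0.13167891],
       [ 0.13191516, -0.01042618, -0.99120618]]), 't': array([-0.00492173,  0.54385442,  1.11397719])}
{'fx': 325.19226210127806, 'fy': 325.19226210127806, 'cx': 276.5973998662934, 'cy': 208.19784848862375, 'mount': array([[ 1.24545451e-04, -9.57736221e-01, -2.87647901e-01,
         7.42246203e-02],
       [ 9.99999876e-01, -1.97108921e-05,  4.98607048e-04,
        -5.73219203e-04],
       [-4.83203826e-04, -2.87647927e-01,  9.57736100e-01,
        -1.41785853e-01],
       [ 0.00000000e+00,  0.00000000e+00,  0.00000000e+00,
         1.00000000e+00]])}
```

View pics/scene0.png

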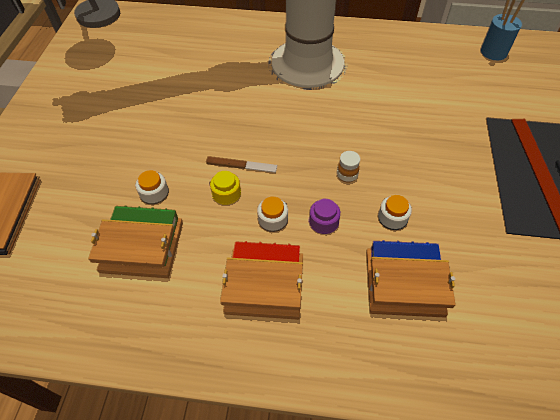

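View pics/top0.png

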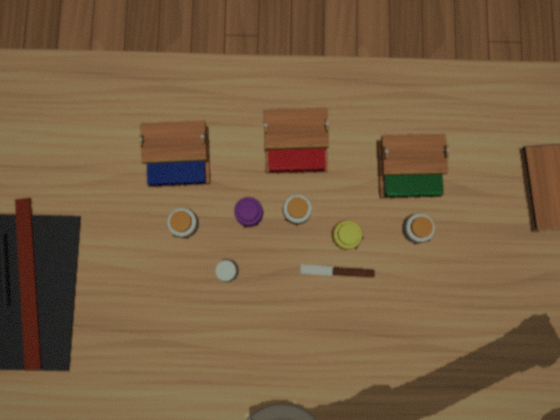

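Three orange-topped timers appear in the top view: (181,222) in front of the blue book, (297,209) in front of the red book (297,159), and (420,228) in front of the green book. The purple one (249,211) and the yellow one (347,235) are decoys. The one at (297,209), or (272,211) in the scene view, fits the description. Next I'll confirm it in a crop and measure it.

```bash
cat > h.py <<'E'
import numpy as np,cv2
from plant import r
def cast(c,u,v,z):
    d=c["R"].T@np.array([(u-c["cx"])/c["fx"],(v-c["cy"])/c["fy"],1]);o=-c["R"].T@c["t"]
    return o+d*(z-o[2])/d[2]
def blobs(img,lo,hi,amin=60):
    h=cv2.cvtColor(img,cv2.COLOR_BGR2HSV);m=cv2.inRange(h,lo,hi)
    n,l,s,c=cv2.connectedComponentsWithStats(m)
    return [(c[i],s[i]) for i in range(1,n) if s[i,4]>amin]
E
python3 - <<'E'
from h import *
for n in("scene","top"):
    im=cv2.imread(f"pics/{n}0.png");c=r.calibration(n)
    for nm,lo,hi,z in(("orange",(8,190,120),(17,255,255),.054),("purple",(130,80,40),(165,255,255),.05),("yellow",(24,120,80),(34,255,255),.05),("red",(0,200,80),(5,255,255),.048),):
        for p,s in blobs(im,lo,hi):print(n,nm,p.round(1),s[:5],cast(c,*p,z).round(4))
im=cv2.imread("pics/top0.png")[90:290,190:390];a=cv2.imread("pics/scene0.png")[140:340,170:370]
cv2.imwrite("pics/crop.png",cv2.resize(np.hstack([im,a]),None,fx=2,fy=2,interpolation=cv2.INTER_CUBIC))
E
```

```text
scene orange [539.3 167.7] [512 119  48 109 946] [0.3759 0.5655 0.054 ]
scene orange [150.1 186.3] [139 177  21  14  64] [ 0.5379 -0.3024  0.054 ]
scene purple [324.3 216. ] [309 199  31  35 872] [0.5658 0.0882 0.05  ]
scene yellow [224.1 182.1] [210 171  30  25 481] [ 0.5029 -0.1422  0.05  ]
scene red [266.4 251.4] [ 234  242   66   20 1016] [ 0.6649 -0.0218  0.048 ]
top purple [248.3 211.4] [235 197  28  29 630] [0.542  0.0877 0.05  ]
top yellow [347.4 234.5] [333 220  29  30 656] [ 0.4931 -0.1418  0.05  ]
```

View pics/crop.png

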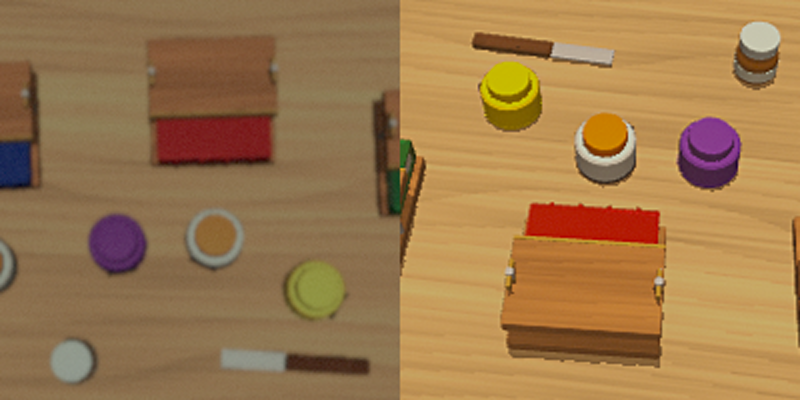

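The crop confirms it: the orange-topped white timer is directly in front of the red spine, between the purple and yellow decoys. Next I'll measure the cap with a local mask in both views.

Run:
```python
from h import *
for n,(x,y) in(("scene",(272,207)),("top",(297,209))):
    im=cv2.imread(f"pics/{n}0.png");c=r.calibration(n);h=cv2.cvtColor(im,cv2.COLOR_BGR2HSV)
    print(n,h[y,x],h[y+13,x],h[y,x+11])
    w=cv2.inRange(h,(5,h[y,x][1]-40,60),(22,255,255))
    k=np.zeros_like(w);cv2.circle(k,(x,y),12,255,-1);w&=k
    f=cv2.findContours(w,0,2)[0];f=max(f,key=cv2.contourArea);e=cv2.minEnclosingCircle(f);b=cv2.boundingRect(f)
    m=cv2.moments(f);p=(m['m10']/m['m00'],m['m01']/m['m00']);print(p,e,b,cast(c,*p,.054),cast(c,*p,.050))
```

```text
scene [ 19 255 201] [ 36  26 206] [ 13 255 150]Traceback (most recent call last):
  File "<stdin>", line 5, in <module>
cv2.error: OpenCV(4.12.0) :-1: error: (-5:Bad argument) in function 'inRange'
> Overload resolution failed:
>  - lowerb is not a numerical tuple
>  - Expected Ptr<cv::UMat> for argument 'lowerb'
```

Run:
```python
from h import *
for n,(x,y) in(("scene",(272,207)),("top",(297,209))):
    im=cv2.imread(f"pics/{n}0.png");c=r.calibration(n);h=cv2.cvtColor(im,cv2.COLOR_BGR2HSV)
    print(n,h[y,x],h[y+13,x],h[y,x+11])
    for vmin in (60,175):
        w=cv2.inRange(h,(5,int(h[y,x][1])-50,vmin),(24,255,255))
        k=np.zeros_like(w);cv2.circle(k,(x,y),14,255,-1);w&=k
        f=cv2.findContours(w,0,2)[0]
        if not f: continue
        f=max(f,key=cv2.contourArea);e=cv2.minEnclosingCircle(f);b=cv2.boundingRect(f)
        m=cv2.moments(f);p=(m['m10']/m['m00'],m['m01']/m['m00']);print(p,e,b,cast(c,*p,.054),cast(c,*p,.050))
```

```text
scene [ 19 255 201] [ 36  26 206] [ 13 255 150]
(272.2414622414622, 206.94564694564693) ((272.20281982421875, 206.85340881347656), 11.066808700561523) (262, 197, 22, 21) [ 0.55919594 -0.02474771  0.054     ] [ 0.55649626 -0.02522733  0.05      ]
(272.0792253521127, 205.44190140845072) ((272.0, 205.5), 10.594910621643066) (262, 197, 21, 18) [ 0.55534414 -0.02564785  0.054     ] [ 0.55262527 -0.02613195  0.05      ]
top [ 18 160 142] [ 30  31 115] [ 22  56 140]
(297.27536231884056, 207.3310144927536) ((297.2954406738281, 207.35227966308594), 9.985673904418945) (288, 198, 20, 20) [ 0.55327878 -0.02529805  0.054     ] [ 0.5538533  -0.02545243  0.05      ]
```

Request:
servo_tool(steps=[{"x": 0.12, "y": -0.106, "z": 0, "wx": 0, "wy": 0, "wz": 0, "hand": -1}, {"x": 0.12, "y": -0.106, "z": 0, "wx": 0, "wy": 0, "wz": 0, "hand": -1}, {"x": 0.12, "y": -0.106, "z": 0, "wx": 0, "wy": 0, "wz": 0, "hand": -1}, {"x": 0.12, "y": -0.106, "z": 0, "wx": 0, "wy": 0, "wz": 0, "hand": -1}, {"x": 0.12, "y": -0.106, "z": 0, "wx": 0, "wy": 0, "wz": 0, "hand": -1}])

```text
time_s: 0.52
tool_pos: [0.2898, -0.4522, 0.2256]
orientation: [0.99, 0.14, -0.003, -0.002]
force: [0.5, -0.2, 0.2]
grip_width: 0.3
```

Request:
servo_tool(steps=[{"x": 0.12, "y": -0.108, "z": 0, "wx": 0, "wy": 0, "wz": 0, "hand": -1}, {"x": 0.12, "y": -0.108, "z": 0, "wx": 0, "wy": 0, "wz": 0, "hand": -1}, {"x": 0.12, "y": -0.108, "z": 0, "wx": 0, "wy": 0, "wz": 0, "hand": -1}, {"x": 0.12, "y": -0.108, "z": 0, "wx": 0, "wy": 0, "wz": 0, "hand": -1}, {"x": 0.12, "y": -0.108, "z": 0, "wx": 0, "wy": 0, "wz": 0, "hand": -1}])

```text
time_s: 0.93
tool_pos: [0.3972, -0.2732, 0.2242]
orientation: [0.99, 0.139, -0.004, -0.002]
force: [1.3, 0.1, 0.0]
grip_width: -0.001
```

Request:
servo_tool(steps=[{"x": 0.12, "y": -0.108, "z": 0, "wx": 0, "wy": 0, "wz": 0, "hand": -1}, {"x": 0.12, "y": -0.108, "z": 0, "wx": 0, "wy": 0, "wz": 0, "hand": -1}, {"x": 0.12, "y": -0.108, "z": 0, "wx": 0, "wy": 0, "wz": 0, "hand": -1}, {"x": 0.12, "y": -0.108, "z": 0, "wx": 0, "wy": 0, "wz": 0, "hand": -1}])

```text
time_s: 1.27
tool_pos: [0.4834, -0.1308, 0.2236]
orientation: [0.99, 0.138, -0.004, -0.001]
force: [0.7, -0.6, 0.6]
grip_width: -0.004
```

```bash
cat > rel.py <<'E'
from h import *
import sys
from scipy.spatial.transform import Rotation as R
s=r.get_state();q=R.from_quat(s["orientation"]);t=np.array(eval(sys.argv[1]))
print("shift share",(q.inv().apply(t-s["tool_pos"])/.25).round(4))
x=q.as_matrix()[:,0];a=np.arctan2(x[1],x[0]);g=R.from_matrix(R.from_euler('z',a).as_matrix()@np.diag([1,-1,-1]))
print("turn share to vertical",((q.inv()*g).as_rotvec()/np.pi).round(4),s["tool_pos"],s["time_s"],s["joint_positions"].round(2),s["force"],s["grip_width"],np.degrees(a))
E
python3 rel.py "[.554,-.0255,.15]"
```

```text
shift share [ 0.3889 -0.3268  0.2924]
turn share to vertical [-0.0013  0.0026 -0.    ] [ 0.48342969 -0.13075101  0.22358113] 1.2667 [ 0.82  0.29 -0.71  1.91  0.22  1.03 -1.28] [ 0.69753885 -0.58911653  0.62280311] -0.003958495109978005 15.842277966465588
```

Request:
servo_tool(steps=[{"x": 0.1, "y": -0.08, "z": 0.05, "wx": -0.001, "wy": 0.0026, "wz": 0, "hand": -1}, {"x": 0.1, "y": -0.08, "z": 0.06, "wx": 0, "wy": 0, "wz": 0, "hand": -1}, {"x": 0.1, "y": -0.08, "z": 0.06, "wx": 0, "wy": 0, "wz": 0, "hand": -1}, {"x": 0.06, "y": -0.06, "z": 0.06, "wx": 0, "wy": 0, "wz": 0, "hand": -1}, {"x": 0.02, "y": -0.02, "z": 0.05, "wx": 0, "wy": 0, "wz": 0, "hand": -1}])

```text
time_s: 1.68
tool_pos: [0.5606, -0.0129, 0.1541]
orientation: [0.99, 0.143, 0.005, -0.001]
force: [0.0, 1.3, 0.3]
grip_width: -0.002
```

```bash
python3 rel.py "[.554,-.0255,.11]"
python3 - <<'E'
from h import *
for n in("scene","wrist"):
    cv2.imwrite(f"pics/{n}1.png",cv2.cvtColor(r.camera(n),cv2.COLOR_RGB2BGR))
a=cv2.imread("pics/scene1.png")[100:300,170:370]
cv2.imwrite("pics/s1.png",cv2.resize(a,None,fx=3,fy=3))
E
```

```text
shift share [-0.0412  0.041   0.1761]
turn share to vertical [-0.0002 -0.0031  0.    ] [ 0.56059166 -0.01292036  0.15412974] 1.6833 [ 0.52  0.48 -0.69  1.85  0.37  0.93 -1.62] [0.04615189 1.2565512  0.30191036] -0.0020051029915647894 16.385765208656633
```

View pics/s1.png

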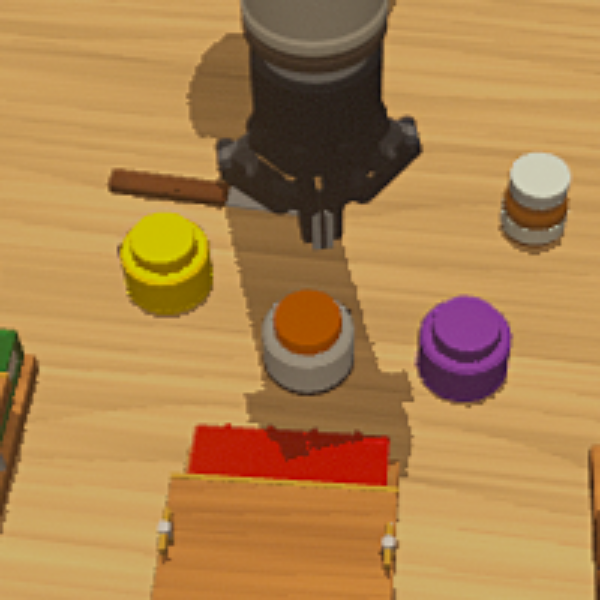

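View pics/wrist1.png

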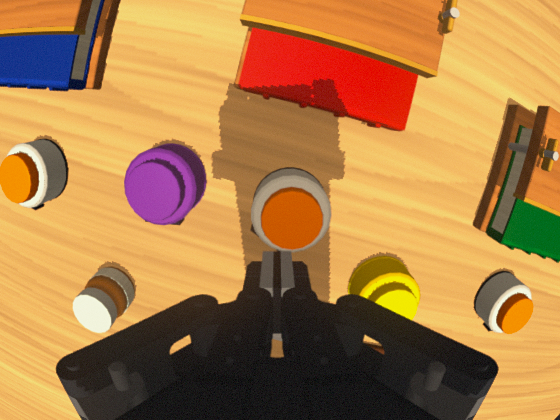

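The scene view shows the shut fingertips above the red book's timer. In the wrist view its orange cap is at about (292,218), with the fingers at (277,260). I'll correct the position and cross-check the cap with the wrist ray.

```bash
cat > wr.py <<'E'
from h import *
from scipy.spatial.transform import Rotation as R
s=r.get_state();im=cv2.cvtColor(r.camera("wrist"),cv2.COLOR_RGB2BGR);c=r.calibration("wrist")
h=cv2.cvtColor(im,cv2.COLOR_BGR2HSV);m=cv2.inRange(h,(6,225,120),(17,255,255))
n,l,st,ct=cv2.connectedComponentsWithStats(m)
for i in range(1,n):
    if st[i,4]<800: continue
    d=(ct[i]-[c["cx"],c["cy"]])/c["fx"];th=np.linalg.norm(d)
    ray=np.r_[d/th*np.sin(th),np.cos(th)];M=c["mount"];q=R.from_quat(s["orientation"])
    o=s["tool_pos"]+q.apply(M[:3,3]);w=q.apply(M[:3,:3]@ray)
    print(ct[i].round(1),st[i],(o+w*(.054-o[2])/w[2]).round(4))
E
python3 wr.py;python3 rel.py "[.554,-.0255,.11]"
```

```text
[288.7 215.6] [ 259  185   61   61 2866] [ 0.5574 -0.0239  0.054 ]
shift share [-0.0279  0.0293  0.1752]
turn share to vertical [ 0.     -0.0018 -0.    ] [ 0.55841544 -0.0165688   0.15384803] 1.8333 [ 0.52  0.48 -0.69  1.85  0.37  0.93 -1.62] [0.54723181 0.25155706 0.22953323] -0.003258396676417859 16.260111641443334
```

Request:
servo_tool(steps=[{"x": -0.02, "y": 0.02, "z": 0.06, "wx": 0, "wy": -0.002, "wz": 0, "hand": -1}, {"x": -0.008, "y": 0.01, "z": 0.06, "wx": 0, "wy": 0, "wz": 0, "hand": -1}, {"x": 0, "y": 0, "z": 0.05, "wx": 0, "wy": 0, "wz": 0, "hand": -1}, {"x": 0, "y": 0, "z": 0, "wx": 0, "wy": 0, "wz": 0, "hand": -1}, {"x": 0, "y": 0, "z": 0, "wx": 0, "wy": 0, "wz": 0, "hand": -1}])

```text
time_s: 2.25
tool_pos: [0.553, -0.0344, 0.1107]
orientation: [0.991, 0.137, -0.0, 0.003]
force: [-1.2, 0.1, 0.4]
grip_width: 0.0
```

```bash
python3 wr.py;python3 rel.py "[.555,-.025,.062]"
```

```text
[264.  218.5] [ 228  182   73   74 4107] [ 0.5581 -0.0243  0.054 ]
shift share [ 0.0192 -0.0359  0.1942]
turn share to vertical [0.0018 0.0005 0.    ] [ 0.55282991 -0.03464865  0.11061523] 2.3 [ 0.52  0.54 -0.65  1.89  0.43  0.86 -1.64] [-0.04785347 -0.31692896 -0.059842  ] 0.0023663897720363723 15.734811999443789
```

Request:
servo_tool(steps=[{"x": 0.01, "y": -0.018, "z": 0.05, "wx": 0.001, "wy": 0, "wz": 0, "hand": -1}, {"x": 0.01, "y": -0.01, "z": 0.05, "wx": 0, "wy": 0, "wz": 0, "hand": -1}, {"x": 0, "y": 0, "z": 0.03, "wx": 0, "wy": 0, "wz": 0, "hand": -1}, {"x": 0, "y": 0, "z": 0, "wx": 0, "wy": 0, "wz": 0, "hand": -1}, {"x": 0, "y": 0, "z": 0, "wx": 0, "wy": 0, "wz": 0, "hand": -1}])

```text
time_s: 2.72
tool_pos: [0.5574, -0.0264, 0.0765]
orientation: [0.991, 0.136, 0.001, 0.002]
force: [-0.3, 0.1, -0.3]
grip_width: 0.003
```

```bash
python3 wr.py;python3 rel.py "[.556,-.025,.048]"
```

```text
[272.7 237.3] [ 231  206   86   72 3754] [ 0.5648 -0.0217  0.054 ]
shift share [-0.0031 -0.0073  0.1137]
turn share to vertical [ 0.001  -0.0003 -0.    ] [ 0.55719535 -0.02645938  0.07643069] 2.7667 [ 0.48  0.59 -0.62  1.9   0.47  0.8  -1.69] [0.53917575 0.21015712 0.03208789] -0.001369191438651736 15.662859357349733
```

Request:
servo_tool(steps=[{"x": -0.003, "y": -0.005, "z": 0.03, "wx": 0.001, "wy": 0, "wz": 0, "hand": -1}, {"x": 0, "y": 0, "z": 0.03, "wx": 0, "wy": 0, "wz": 0, "hand": -1}, {"x": 0, "y": 0, "z": 0.01, "wx": 0, "wy": 0, "wz": 0, "hand": -1}, {"x": 0, "y": 0, "z": 0, "wx": 0, "wy": 0, "wz": 0, "hand": -1}])

```text
time_s: 3.1
tool_pos: [0.5567, -0.025, 0.0579]
orientation: [0.991, 0.137, 0.001, -0.0]
force: [0.6, 0.7, -0.5]
grip_width: -0.001
```

```bash
python3 rel.py "[.556,-.025,.048]"
```

```text
shift share [-0.0027 -0.0009  0.0394]
turn share to vertical [ 0.0001 -0.0007 -0.    ] [ 0.55668509 -0.02503939  0.05785615] 3.1 [ 0.46  0.62 -0.6   1.9   0.49  0.77 -1.71] [ 0.58316112  0.68770661 -0.54406187] -0.0009103145695981707 15.697433276295094
```

Centred just above the cap. Now a slow descent of 2.5 mm per row.

Request:
servo_tool(steps=[{"x": 0, "y": 0, "z": 0.01, "wx": 0, "wy": 0, "wz": 0, "hand": -1}, {"x": 0, "y": 0, "z": 0.01, "wx": 0, "wy": 0, "wz": 0, "hand": -1}, {"x": 0, "y": 0, "z": 0.008, "wx": 0, "wy": 0, "wz": 0, "hand": -1}, {"x": 0, "y": 0, "z": 0, "wx": 0, "wy": 0, "wz": 0, "hand": -1}])

```text
time_s: 3.43
tool_pos: [0.5569, -0.0251, 0.0506]
orientation: [0.991, 0.136, 0.001, 0.0]
force: [-0.6, -0.0, 3.1]
grip_width: -0.001
```

Force and height agree with the spring model (3.1 N at 3.4 mm). I'll press on to about 6.3 mm.

Request:
servo_tool(steps=[{"x": 0, "y": 0, "z": 0.008, "wx": 0, "wy": 0, "wz": 0, "hand": -1}, {"x": 0, "y": 0, "z": 0.006, "wx": 0, "wy": 0, "wz": 0, "hand": -1}, {"x": 0, "y": 0, "z": 0, "wx": 0, "wy": 0, "wz": 0, "hand": -1}])

```text
time_s: 3.68
tool_pos: [0.5569, -0.0251, 0.0477]
orientation: [0.991, 0.136, 0.001, 0.0]
force: [-3.1, -0.0, 5.8]
grip_width: -0.0
```

Request:
servo_tool(steps=[{"x": 0, "y": 0, "z": 0.001, "hand": -1, "wx": 0, "wy": 0, "wz": 0}, {"x": 0, "y": 0, "z": 0.001, "hand": -1, "wx": 0, "wy": 0, "wz": 0}, {"x": 0, "y": 0, "z": 0, "hand": -1, "wx": 0, "wy": 0, "wz": 0}, {"x": 0, "y": 0, "z": 0, "hand": -1, "wx": 0, "wy": 0, "wz": 0}, {"x": 0, "y": 0, "z": 0, "hand": -1, "wx": 0, "wy": 0, "wz": 0}])

```text
time_s: 4.1
tool_pos: [0.5569, -0.0251, 0.0485]
orientation: [0.991, 0.137, 0.001, 0.001]
force: [-1.6, 1.5, 3.8]
grip_width: -0.001
```

Request:
servo_tool(steps=[{"x": 0, "y": 0, "z": 0, "hand": -1, "wx": 0, "wy": 0, "wz": 0}, {"x": 0, "y": 0, "z": 0, "hand": -1, "wx": 0, "wy": 0, "wz": 0}, {"x": 0, "y": 0, "z": 0, "hand": -1, "wx": 0, "wy": 0, "wz": 0}, {"x": 0, "y": 0, "z": 0, "hand": -1, "wx": 0, "wy": 0, "wz": 0}, {"x": 0, "y": 0, "z": 0, "hand": -1, "wx": 0, "wy": 0, "wz": 0}])

```text
time_s: 4.52
tool_pos: [0.5569, -0.0251, 0.0489]
orientation: [0.991, 0.137, 0.001, 0.001]
force: [-2.2, -0.9, 4.4]
grip_width: -0.001
```

```bash
python3 rel.py "[.556,-.025,.048]"
python3 - <<'E'
from h import *
a=cv2.cvtColor(r.camera("scene"),cv2.COLOR_RGB2BGR)[100:300,170:370]
cv2.imwrite("pics/s2.png",cv2.resize(a,None,fx=3,fy=3))
E
```

```text
shift share [-0.0035 -0.0013  0.0037]
turn share to vertical [ 0.0009 -0.0007 -0.    ] [ 0.55692707 -0.02507713  0.04892162] 4.5167 [ 0.45  0.63 -0.59  1.91  0.5   0.75 -1.72] [-2.15118686 -0.88554043  4.41486487] -0.0008089662332432777 15.695689081852079
```

View pics/s2.png

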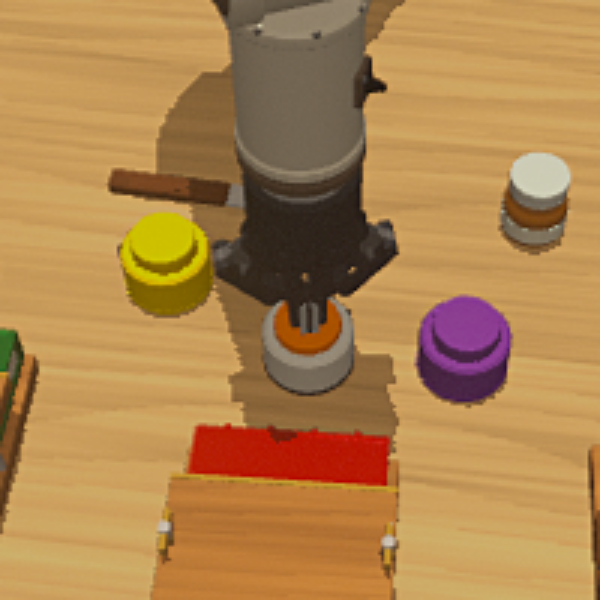

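The fingers are centred on the cap, at about (310,330) in the crop, and the timer hasn't moved. The tool creeps up slowly under the spring load, so I'll press a bit more and hold with a small downward bias.

Request:
servo_tool(steps=[{"x": 0, "y": 0, "z": 0.006, "hand": -1, "wx": 0, "wy": 0, "wz": 0}, {"x": 0, "y": 0, "z": 0.006, "hand": -1, "wx": 0, "wy": 0, "wz": 0}, {"x": 0, "y": 0, "z": 0.003, "hand": -1, "wx": 0, "wy": 0, "wz": 0}, {"x": 0, "y": 0, "z": 0.003, "hand": -1, "wx": 0, "wy": 0, "wz": 0}, {"x": 0, "y": 0, "z": 0.003, "hand": -1, "wx": 0, "wy": 0, "wz": 0}])

```text
time_s: 4.98
tool_pos: [0.557, -0.0251, 0.0468]
orientation: [0.991, 0.137, 0.001, 0.002]
force: [-5.1, 0.2, 12.4]
grip_width: -0.005
```

Request:
servo_tool(steps=[{"x": 0, "y": 0, "z": 0.003, "hand": -1, "wx": 0, "wy": 0, "wz": 0}, {"x": 0, "y": 0, "z": 0.003, "hand": -1, "wx": 0, "wy": 0, "wz": 0}, {"x": 0, "y": 0, "z": 0.003, "hand": -1, "wx": 0, "wy": 0, "wz": 0}, {"x": 0, "y": 0, "z": 0.003, "hand": -1, "wx": 0, "wy": 0, "wz": 0}, {"x": 0, "y": 0, "z": 0.003, "hand": -1, "wx": 0, "wy": 0, "wz": 0}])

```text
time_s: 5.4
tool_pos: [0.557, -0.025, 0.0468]
orientation: [0.991, 0.137, 0.001, 0.004]
force: [-5.1, -0.2, 12.5]
grip_width: -0.002
```

Fully down at 12.5 N. I'll ease the bias and hold for about 1.2 s more.

Request:
servo_tool(steps=[{"x": 0, "y": 0, "z": 0.001, "hand": -1, "wx": 0, "wy": 0, "wz": 0}, {"x": 0, "y": 0, "z": 0.001, "hand": -1, "wx": 0, "wy": 0, "wz": 0}, {"x": 0, "y": 0, "z": 0.001, "hand": -1, "wx": 0, "wy": 0, "wz": 0}, {"x": 0, "y": 0, "z": 0.001, "hand": -1, "wx": 0, "wy": 0, "wz": 0}, {"x": 0, "y": 0, "z": 0.001, "hand": -1, "wx": 0, "wy": 0, "wz": 0}])

```text
time_s: 5.82
tool_pos: [0.557, -0.025, 0.0471]
orientation: [0.991, 0.137, 0.001, 0.005]
force: [-4.0, 0.3, 6.7]
grip_width: 0.004
```

Request:
servo_tool(steps=[{"x": 0, "y": 0, "z": 0.002, "hand": -1, "wx": 0, "wy": 0, "wz": 0}, {"x": 0, "y": 0, "z": 0.002, "hand": -1, "wx": 0, "wy": 0, "wz": 0}, {"x": 0, "y": 0, "z": 0.002, "hand": -1, "wx": 0, "wy": 0, "wz": 0}, {"x": 0, "y": 0, "z": 0.002, "hand": -1, "wx": 0, "wy": 0, "wz": 0}, {"x": 0, "y": 0, "z": 0.002, "hand": -1, "wx": 0, "wy": 0, "wz": 0}])

```text
time_s: 6.23
tool_pos: [0.557, -0.025, 0.0469]
orientation: [0.991, 0.137, 0.0, 0.006]
force: [-3.7, 0.1, 9.3]
grip_width: 0.002
```

Request:
servo_tool(steps=[{"x": 0, "y": 0, "z": 0.002, "hand": -1, "wx": 0, "wy": 0, "wz": 0}, {"x": 0, "y": 0, "z": 0.002, "hand": -1, "wx": 0, "wy": 0, "wz": 0}, {"x": 0, "y": 0, "z": 0.002, "hand": -1, "wx": 0, "wy": 0, "wz": 0}, {"x": 0, "y": 0, "z": 0.002, "hand": -1, "wx": 0, "wy": 0, "wz": 0}, {"x": 0, "y": 0, "z": 0.002, "hand": -1, "wx": 0, "wy": 0, "wz": 0}])

```text
time_s: 6.65
tool_pos: [0.557, -0.025, 0.0469]
orientation: [0.991, 0.137, 0.0, 0.007]
force: [-3.1, 1.0, 9.5]
grip_width: -0.002
```

Held for more than 2 s near full travel. Now I'll release slowly straight up.

Request:
servo_tool(steps=[{"x": 0, "y": 0, "z": -0.008, "hand": -1, "wx": 0, "wy": 0, "wz": 0}, {"x": 0, "y": 0, "z": -0.01, "hand": -1, "wx": 0, "wy": 0, "wz": 0}, {"x": 0, "y": 0, "z": -0.01, "hand": -1, "wx": 0, "wy": 0, "wz": 0}, {"x": 0, "y": 0, "z": -0.02, "hand": -1, "wx": 0, "wy": 0, "wz": 0}, {"x": 0, "y": 0, "z": -0.03, "hand": -1, "wx": 0, "wy": 0, "wz": 0}])

```text
time_s: 7.07
tool_pos: [0.5563, -0.025, 0.0657]
orientation: [0.991, 0.137, -0.0, 0.006]
force: [-0.9, 0.0, -0.8]
grip_width: -0.002
```

Request:
servo_tool(steps=[{"x": 0, "y": 0, "z": -0.08, "hand": -1, "wx": 0, "wy": 0, "wz": 0}, {"x": 0, "y": 0, "z": -0.12, "hand": -1, "wx": 0, "wy": 0, "wz": 0}, {"x": 0, "y": 0, "z": -0.14, "hand": -1, "wx": 0, "wy": 0, "wz": 0}, {"x": 0, "y": 0, "z": -0.14, "hand": -1, "wx": 0, "wy": 0, "wz": 0}, {"x": 0, "y": 0, "z": -0.08, "hand": -1, "wx": 0, "wy": 0, "wz": 0}])

```text
time_s: 7.48
tool_pos: [0.5528, -0.0227, 0.2079]
orientation: [0.99, 0.138, -0.005, 0.004]
force: [0.8, -0.8, -0.4]
grip_width: 0.002
```

Request:
servo_tool(steps=[{"x": -0.1, "y": 0, "z": -0.04, "hand": -1, "wx": 0, "wy": 0, "wz": 0}, {"x": -0.1, "y": 0, "z": 0, "hand": -1, "wx": 0, "wy": 0, "wz": 0}, {"x": -0.04, "y": 0, "z": 0, "hand": -1, "wx": 0, "wy": 0, "wz": 0}, {"x": 0, "y": 0, "z": 0, "hand": -1, "wx": 0, "wy": 0, "wz": 0}, {"x": 0, "y": 0, "z": 0, "hand": -1, "wx": 0, "wy": 0, "wz": 0}])

```text
time_s: 7.9
tool_pos: [0.4992, -0.0385, 0.2275]
orientation: [0.99, 0.138, 0.003, 0.006]
force: [-0.3, -1.5, 0.4]
grip_width: -0.001
```

Run:
```python
from h import *
for n in("scene","wrist"):cv2.imwrite(f"pics/{n}3.png",cv2.cvtColor(r.camera(n),cv2.COLOR_RGB2BGR))
a,b=cv2.imread("pics/scene0.png"),cv2.imread("pics/scene3.png")
o=np.hstack([a[140:290,110:430],b[140:290,110:430]]);
cv2.imwrite("pics/cmp.png",cv2.resize(np.vstack([a[140:290,110:430],b[140:290,110:430]]),None,fx=2,fy=2))
c=r.calibration("scene")
for im in(a,b):
    h=cv2.cvtColor(im,cv2.COLOR_BGR2HSV)
    w=cv2.inRange(h,(5,205,60),(24,255,255))
    for x,y in((272,207),(150,182),(397,206)):
        k=np.zeros_like(w);cv2.circle(k,(x,y),14,255,-1);m=cv2.moments(w&k,True);print(np.round([m['m10']/m['m00'],m['m01']/m['m00'],m['m00']],1))
print(r.get_state()["time_s"],r.get_state()["force"])
```

```text
[272.2 206.9 378. ]
[149. 180. 354.]
[396.9 205.3 390. ]
[272.3 206.9 381. ]
[149. 180. 354.]
[396.9 205.3 390. ]
8.0 [ 0.48459204  0.46056636 -0.60398045]
```

View pics/cmp.png

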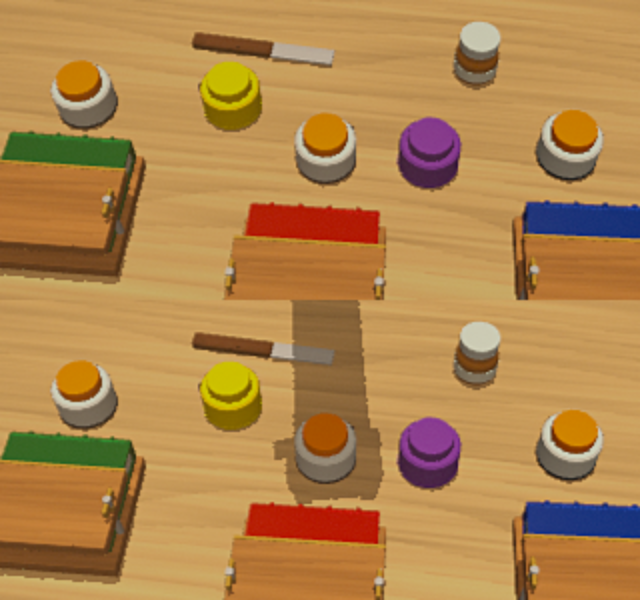

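Before (top) and after (bottom) match. The red book's timer cap is back up at (272,207), and everything else is where it was. Handing in.

```bash
python3 -c "
from plant import r
print(r.sign_off())"
```

```text
the job is handed in; nothing more can be done
None
```

I pressed the orange top of the timer in front of the red book with the shut fingertips and held it down. I then let it spring back, withdrew about 0.23 m above the bench and handed the job in. Sign-off gave no verdict.

- **Press:** By tool height, the top was at least 5 mm down from about 3.7 s to 6.7 s. For the last 1.7 s or so of that it was fully or almost fully down. The highest force I read was 12.5 N, against the 22 N limit.
- **Uneven hold:** Early in the hold the tool crept up to about 5 mm of travel, so I pressed a little harder to correct it. There was also a sideways force of up to about 5 N at full press, but the timer did not shift.
- **Last check:** Comparing the scene images from before and after, the red book's timer top is within 0.1 pixel of its starting position and back up. The other two tops are unchanged, and the jar and knife look unmoved. The wrist force was within noise.
- **Disagreement:** The wrist camera put the cap centre 3 to 4 mm further out in x than the fixed top camera. Once the fingers partly hid the cap, the difference grew to about 11 mm. I aimed between the early estimates, and the scene picture during the press showed the fingers centred on the cap.

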